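# Load a capacitor carrier and hold it home in the jig

## Robot

A 6-joint arm with a two-finger parallel gripper is mounted at the origin on a cart in front of the work surface, level with it; the furniture and walls round the work are solid. World frame = base frame: x ahead of the robot, y to its left, z up, the work surface at z = 0. Lengths are in m, angles in rad, forces in N, time in s.
With the tool pointing down it reaches from about 0.425 to 0.925 m from the base axis. Payload 12.5 kg.
Tool frame: the origin (TCP) lies midway between the tips of the shut fingers; the grasp point (between the pads) lies 19 mm behind it (manip.pinch_z is the distance from the TCP to the grasp point, in m); z points along the fingers, y is the line along which they close (so a half turn about z gives the same grasp; the last joint's range is limited). The gripper opens to 85 mm and grips with 20 to 120 N. Pads are 22 mm wide; open, the fingers measure 114 mm over their backs; the gripper's body (76 mm by 85 mm) begins 54 mm behind the grasp point. The pads swing forward as they close: fully open they stand 13 mm farther back than shut.
Start: joints at [-1.382, 0.491, 1.559, -0, 1.092, -0.106], TCP at [0.182, -0.598, 0.231] pointing down, gripper open.
Joint ranges: [-3.1, 3.1], [-0.84, 2.19], [0.05, 2.79], [-1.13, 4.28], [0.06, 2.93], [-2.69, 2.69]. Speed limits (rad/s): [2.22, 2.22, 2.79, 3.14, 3.14, 3.14].

## Interface

Orientations are given as a unit quaternion [w, x, y, z].
In Python, from workcell import status, optics, manip gives the robot as it stands. The module is installed in compiled form; this text tells all that it offers.
- The arm moves only by the shell command python3 -m crank 'ROWS' [OPENING] [FORCE]. ROWS is a JSON object of lists of equal length, an entry for each row: "travel": the shift along the tool's x, y, z as a fraction of full scale, a list of three; "twist": the turn, a rotation vector about the tool's x, y, z as a fraction of full scale, a list of three. A call has 1 to 10 rows; each row is the pose to reach, as a shift and turn from the pose commanded when the call began, along the tool's axes at that moment, turning the shorter way round; what a row does not reach only later rows make up. Full scale, the value 1, is 25 cm for a shift and 180 degrees for a turn. A row lasts 1/8 s, in which the tool goes at most 62.5 mm and 10.7 degrees, less where a joint would pass 70% of its speed; a pose out of reach is approached as far as the arm can. A call with a number of a shift or a turn outside -1 to 1 is refused whole. A call with a gripper value outside its range is refused whole. OPENING is the opening, from 0 (shut) to 1 (fully open), set as the call begins (- or left out, the last holds). The fingers move at their own pace and stop on an object; FORCE is the grip in N (left out, the last holds). Time passes only in rows, so rows that repeat a pose let the fingers close. It gives the time, the measured TCP pose, the force, the opening and the grip force at its end, in the units of the state.
- status.state(): the state, without advancing time (a new reading comes with each control period).
- optics.capture(name): name is "side" or "top"; returns a dict with "frame" (480x640x3 uint8, blue, green, red), "intrinsics" (3x3 intrinsics, pixels), "D" ([k1, k2, p1, p2, k3] as OpenCV has them; the pictures are not rectified), "origin" and "rotation" of the camera in the world. Camera axes: x right, y down, z forward; pixel columns grow to the right and rows downward; lengths in m; the calibration is good to about 2 mm. A picture is of the moment at which its call begins. There is no depth.
- manip.job_done(): hands the job in; it is judged then, once.
The state is a dict: "time_s": time; "q": joint angles; "dq": joint speeds; "joint_efforts": joint torques, N m; "eef_pos": TCP position; "ee_rot": TCP orientation; "contact_force": force on the tool from outside, world axes, zero at the start; "wrist_torque": the same for the moment, N m; "width": finger opening in m; "grip_force": force on a finger pad.
Only numpy, scipy, OpenCV 4.12 (cv2) and the standard library are available. Lean on these libraries where they do the work, as an engineer would, in place of code of your own. Each camera call takes 0.05 s, during which the arm holds its last target. There are 200 camera calls.

## Task

Stand the two large capacitors from beside the jig in the wooden carrier, upright and one in each well. Then slide the loaded carrier on its jig into the corner, flat against the fence and its end up against the stop block, and hold it there (its thumb notch is made for this) with the fingers in one firm diagonal push, about 10 N forward against the fence and 10 N down on the base; finish while still pushing, do not let go. Leave the other things on the bench where they are.

Things in the scene. Friction and masses are not known exactly. Their poses are not given: they have to be found in the camera images.
- cap_a_mid (a point): large electrolytic capacitor, an upright dark cylinder 30 mm in diameter and 42 mm tall, 0.04 kg, loose on the bench; this point is its centre, 21 mm above its underside; z is its axis, up. The two large ones are alike and may go into either well
- cap_b_mid (a point): the other large electrolytic capacitor, the same shape and size; this point is its centre, 21 mm above its underside
- carrier: loose wooden block, 80 mm (its x) by 130 mm (its y) by 24 mm tall, about 0.35 kg (0.25 to 0.5), lying on the jig's base plate, its front 15 to 60 mm short of the fence, and askew by up to 0.18 rad; origin at the centre of its underside, z up; its +x face (130 mm long) goes against the fence, its -y end against the stop block. The two round wells lie in its +x half, the thumb notch in the middle of its -x side
- well_left (a point): centre of the floor of the carrier's +y well: round, 40 mm in diameter, 19 mm deep, floor 5 mm above the carrier's underside; at (12, 31, 5) mm in the carrier's frame; axes as the carrier's
- well_right (a point): centre of the floor of the carrier's -y well, the same size; at (12, -31, 5) mm in the carrier's frame
- notch (a point): centre of the floor of the thumb notch: a ledge 10 mm above the carrier's underside, open upward and to -x, 24 mm deep (x) and 60 mm wide (y), at (-28, 0, 10) mm in the carrier's frame; behind it (+x, 12 mm from this point) an upright wall and at both sides (30 mm from this point) upright cheeks, all rising 14 mm above the ledge. Closed fingers standing in it can push the carrier forward, sideways and down; axes as the carrier's
- base_plate: fixed smooth grey laminate base of the jig, slick (friction about 0.2, as on the fence and stop block), 170 mm (x) by 220 mm (y), its top 8 mm above the bench; origin at the bench surface under its centre; x points to the fence, y to the left along it, z up
- fence: fixed straight aluminium bar on the base plate's far (+x) edge, 220 mm long along y, 20 mm thick, standing 30 mm above the base plate; its face towards the carrier lies at x = +65 mm in the base plate's frame. This origin and these axes are those of the base plate
- stop_block: fixed dark steel block on the base plate's right (-y) edge, 75 mm long in x (from -10 to +65 mm in the base plate's frame), 20 mm thick, standing 30 mm above the base plate; its face towards the carrier lies at y = -90 mm in the base plate's frame. This origin and these axes are those of the base plate
- home (a point): where the carrier's origin lies, with the same axes, when the carrier is home against fence and stop block: (25, -25, 8) mm in the base plate's frame
- small_cap: bystander: a smaller capacitor, 22 mm in diameter and 32 mm tall, upright; origin at the centre of its underside; not to be used
- tape: bystander: roll of black tape, 82 mm across and 20 mm tall, lying flat; origin under its centre
- transformer: bystander: small transformer, 53 x 50 x 40 mm; origin under its centre
- choke_2: bystander: small copper toroid choke, 28 x 36 x 16 mm; origin under its centre
- spanner_1: bystander: spanner lying flat, 23 x 119 x 5 mm; origin under its centre
Mind the look-alikes: they are no part of the job. Leave any turquoise look-alike of the part that bears cap_b_mid alone.

How it is judged:
On the way:
1. both large capacitors stand upright in the carrier, one in each well (((horizontal distance between cap_a_mid and well_left below 0.008 m and z of cap_a_mid in the frame of carrier between 0.021 and 0.031 m and angle between each of cap_a_mid, cap_b_mid's own z axis and vertical below 0.15 rad and horizontal distance between cap_b_mid and well_right below 0.008 m and z of cap_b_mid in the frame of carrier between 0.021 and 0.031 m) or (horizontal distance between cap_a_mid and well_right below 0.008 m and z of cap_a_mid in the frame of carrier between 0.021 and 0.031 m and angle between each of cap_a_mid, cap_b_mid's own z axis and vertical below 0.15 rad and horizontal distance between cap_b_mid and well_left below 0.008 m and z of cap_b_mid in the frame of carrier between 0.021 and 0.031 m))), for 0.2 s.
At the end, for the whole second after the job is handed in: One large capacitor upright in each well; carrier flat on the base, within 3 mm of the fence (square within 0.03 rad) and 4 mm of the stop block; fingers still pushing it (over 4 N), over 3 N on the fence and over 9 N on the base, weight included (((horizontal distance between cap_a_mid and well_left below 0.008 m and z of cap_a_mid in the frame of carrier between 0.021 and 0.031 m and angle between each of cap_a_mid, cap_b_mid's own z axis and vertical below 0.15 rad and horizontal distance between cap_b_mid and well_right below 0.008 m and z of cap_b_mid in the frame of carrier between 0.021 and 0.031 m) or (horizontal distance between cap_a_mid and well_right below 0.008 m and z of cap_a_mid in the frame of carrier between 0.021 and 0.031 m and angle between each of cap_a_mid, cap_b_mid's own z axis and vertical below 0.15 rad and horizontal distance between cap_b_mid and well_left below 0.008 m and z of cap_b_mid in the frame of carrier between 0.021 and 0.031 m)) and x of carrier in the frame of home between -0.003 and 0.003 m and y of carrier in the frame of home between -0.003 and 0.004 m and z of carrier in the frame of home below 0.003 m and angle between the x axis of carrier and the x axis of home, either way round below 0.03 rad and angle between carrier's own z axis and vertical below 0.03 rad and contact force between carrier and fence above 3 N and contact force between carrier and base_plate above 9 N and contact force between the fingers and carrier above 4 N); the arm keeps its last pose, push and grip.
It fails at once if the small capacitor is moved more than 20 mm (distance of small_cap from where it was at the start of the episode above 0.02 m).
It fails at once if the tape roll is moved more than 20 mm (distance of tape from where it was at the start of the episode above 0.02 m).
It fails at once if the transformer is moved more than 20 mm (distance of transformer from where it was at the start of the episode above 0.02 m).
It fails at once if the choke is moved more than 20 mm (distance of choke_2 from where it was at the start of the episode above 0.02 m).
It fails at once if the spanner is moved more than 20 mm (distance of spanner_1 from where it was at the start of the episode above 0.02 m).
It also fails if it takes over 64 s, if anything falls off the work surface, if the arm or the gripper's body presses on something with over 40 N, if the wrist force passes 120 N, or if a joint passes its speed limit or range.

## Working session

There is one attempt and no reset: what is moved stays moved. The work goes in short steps, Python scripts to look and compute and a shell command to move; the robot and the scene stay as the last step left them, time stands still between calls to the robot, and variables do not carry over. Pictures are saved under pics/ and viewed, at most 10 in all, crops included, and the job is handed in when it is done.

```bash
mkdir -p pics; cat > h.py <<'E'
import numpy as np, cv2
from workcell import status, optics, manip
from scipy.spatial.transform import Rotation as R
def cap(n,save=None):
    c=optics.capture(n); c={k:(np.array(v) if not isinstance(v,str) else v) for k,v in c.items()}
    if c['rotation'].shape!=(3,3):
        w,x,y,z=c['rotation'].ravel(); c['rotation']=R.from_quat([x,y,z,w]).as_matrix()
    if save: cv2.imwrite('pics/'+save,c['frame'])
    return c
def ray(c,px):
    u=cv2.undistortPoints(np.array(px,float).reshape(-1,1,2),c['intrinsics'],c['D']).reshape(-1,2)
    return np.c_[u,np.ones(len(u))]@c['rotation'].T
def plane(c,px,z):
    d=ray(c,px); o=c['origin'].ravel(); return o+d*((z-o[2])/d[:,2])[:,None]
def proj(c,P):
    P=np.array(P,float).reshape(-1,3); Rw=c['rotation'].T
    return cv2.projectPoints(P,cv2.Rodrigues(Rw)[0],-Rw@c['origin'].ravel(),c['intrinsics'],c['D'])[0].reshape(-1,2)
def tool(dp):  # world shift -> travel units
    s=status.state(); w,x,y,z=s['ee_rot']; return R.from_quat([x,y,z,w]).inv().apply(dp)/0.25
E
python3 - <<'E'
from h import *
a=cap('top','top0.png');b=cap('side','side0.png')
for c in(a,b):print(c['origin'],c['rotation'].round(3).tolist(),c['intrinsics'].round(1).tolist())
print(status.state())
E
```

```text
[0.48268184 0.05397595 1.21802584] [[-0.003, -0.998, 0.065], [-1.0, 0.002, -0.016], [0.015, -0.065, -0.998]] [[585.6, 0.0, 309.1], [0.0, 585.6, 227.0], [0.0, 0.0, 1.0]]
[ 0.56032328 -0.79963539  0.50791653] [[0.999, 0.003, 0.032], [-0.027, -0.46, 0.888], [0.018, -0.888, -0.46]] [[565.2, 0.0, 319.1], [0.0, 565.2, 238.4], [0.0, 0.0, 1.0]]
{'time_s': 0.1, 'q': array([-1.38158550e+00,  4.91463149e-01,  1.55938381e+00, -1.38013469e-05,
        1.09167650e+00, -1.05612841e-01]), 'dq': array([-8.67194733e-05, -1.44480594e-03, -2.30500408e-03, -3.40467493e-04,
       -1.58215447e-04,  7.26651605e-04]), 'joint_efforts': array([ 3.94997842e-03, -6.19446516e+01, -2.62025535e+01, -8.89518219e-06,
        2.89938238e-03,  4.25413901e-06]), 'eef_pos': array([ 0.18158177, -0.59784075,  0.23081024]), 'ee_rot': array([-4.64737739e-04,  9.89153962e-01,  1.46881665e-01, -2.55644261e-05]), 'contact_force': array([-0.02098709,  0.00407368, -0.40456083]), 'wrist_torque': array([-0.0641928, -0.0225079, -0.0251414]), 'grip_force': 0.0, 'width': 0.08554467559077365}
```

View pics/top0.png

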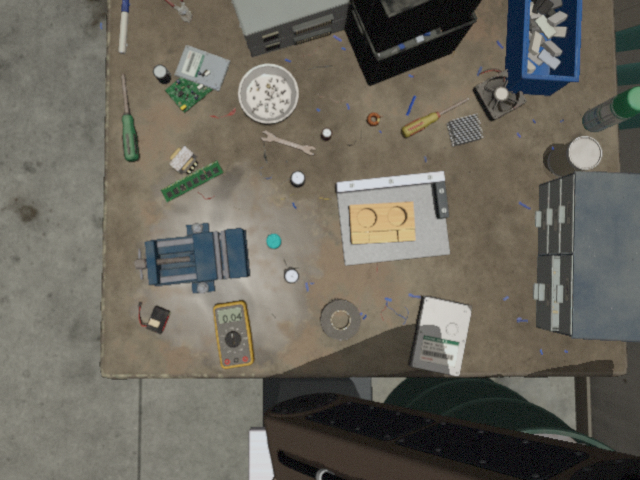

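View pics/side0.png

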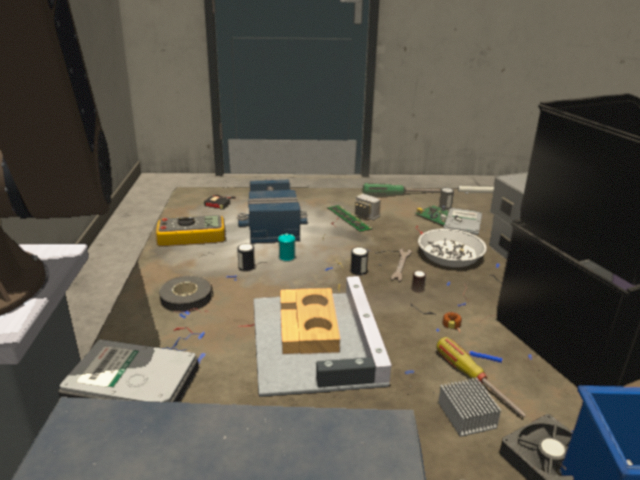

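Top view candidates for the large capacitors:
- (298,178): dark with a silver top.
- (291,275): dark with a silver top.
- (274,241): turquoise, a look-alike.
- (326,134): the small capacitor.
- (161,72): a far can.

I choose (298,178) and (291,275). The carrier is at about (382,223), the fence at (390,182) and the stop block at (440,200). I'll check the choice in one close crop.

```bash
cat > m.py <<'E'
from h import *
a=cap('top');b=cap('side')
f=a['frame'];hsv=cv2.cvtColor(f,cv2.COLOR_BGR2HSV)
cv2.imwrite('pics/crop0.png',cv2.resize(f[110:300,255:455],None,fx=3,fy=3,interpolation=cv2.INTER_CUBIC))
# caps: bright top in top view
for (u,v) in[(298,178),(291,275),(326,134)]:
    g=f[v-14:v+14,u-14:u+14].min(2)
    m=(g>120).astype(np.uint8);n,l,s,ce=cv2.connectedComponentsWithStats(m)
    for i in range(1,n):
        if s[i,4]>15: p=ce[i]+[u-14,v-14]; print('cap',p.round(1),s[i],plane(a,[p],.042).round(4))
# carrier: wood colour
for c,n in((a,'top'),(b,'side')):
    h=cv2.cvtColor(c['frame'],cv2.COLOR_BGR2HSV)
    m=cv2.inRange(h,(10,80,110),(30,255,255));
    k,l,s,ce=cv2.connectedComponentsWithStats(m)
    box=(340,190,430,255) if n=='top' else (265,280,350,365)
    mm=np.zeros_like(m);x0,y0,x1,y1=box;mm[y0:y1,x0:x1]=m[y0:y1,x0:x1]
    mm=cv2.morphologyEx(mm,cv2.MORPH_CLOSE,np.ones((9,9)))
    ct=max(cv2.findContours(mm,0,1)[0],key=cv2.contourArea)
    r=cv2.minAreaRect(ct);print(n,r)
    if n=='top':
        P=plane(a,cv2.boxPoints(r),.032);print(P.round(4),P.mean(0).round(4),np.diff(np.r_[P,P[:1]],axis=0).round(4))
E
python3 m.py
```

```text
cap [297.5 177.4] [  8   7  12  13 124] [[0.6602 0.0588 0.042 ]]
cap [286.7 275. ] [  0   0  24  28 488] [[0.4633 0.0807 0.042 ]]
cap [326.4 132.3] [11  9  8  8 55] [[ 7.524e-01 -3.000e-04  4.200e-02]]
top ((381.5007629394531, 222.51422119140625), (38.451560974121094, 63.696102142333984), 86.72950744628906)
[[ 0.6046 -0.0452  0.032 ]
 [ 0.6118 -0.1751  0.032 ]
 [ 0.5334 -0.1785  0.032 ]
 [ 0.5263 -0.0491  0.032 ]] [ 0.569 -0.112  0.032] [[ 0.0073 -0.13    0.    ]
 [-0.0784 -0.0033  0.    ]
 [-0.0071  0.1294  0.    ]
 [ 0.0782  0.0039  0.    ]]
side ((306.09649658203125, 317.5353088378906), (71.40926361083984, 79.74842834472656), 86.90594482421875)
```

View pics/crop0.png

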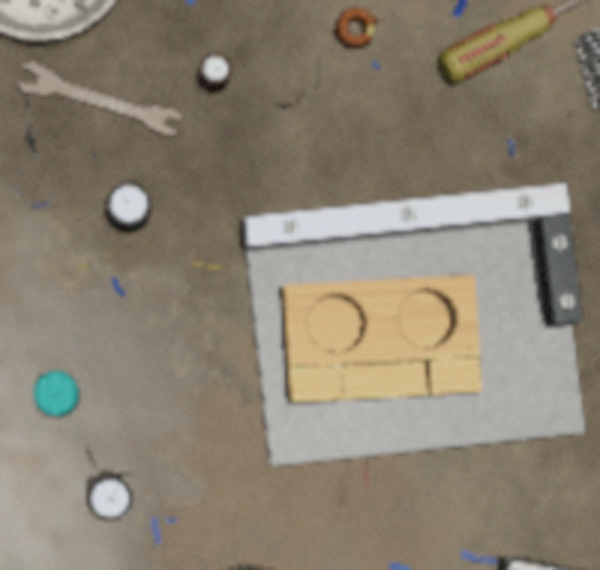

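The crop confirms both chosen caps: silver tops on dark bodies at crop (128,205) and (110,497). The turquoise one at (56,393) is excluded. The wells are at crop (335,324) and (428,319), the notch at (385,380), and the fence edge runs from (247,246) to (568,212). Next I compute the jig pose and the first motion.

```bash
cat > m2.py <<'E'
from h import *
a=cap('top');b=cap('side')
def q(x,y): return [255+x/3,110+y/3]
m=(a['frame'].min(2)>150).astype(np.uint8)
for (u,v) in[(298,178),(291,275)]:
    n,l,s,ce=cv2.connectedComponentsWithStats(m[v-10:v+11,u-10:u+11]);i=1+s[1:,4].argmax()
    p=ce[i]+[u-10,v-10];P=plane(a,[p],.042)[0];print('cap',p,P.round(4),'side proj top',proj(b,P).round(1))
# side: silver cap tops
ms=(b['frame'].min(2)>140).astype(np.uint8)
for (u,v) in[(359,253),(246,249)]:
    n,l,s,ce=cv2.connectedComponentsWithStats(ms[v-12:v+12,u-12:u+12])
    for i in range(1,n):
        if s[i,4]>15: p=ce[i]+[u-12,v-12];print('side',p.round(1),s[i,4],plane(b,[p],.042).round(4))
# jig: known points
px=[q(272,465),q(584,432),q(567,184),q(247,246)]
W=[plane(a,[p],z)[0,:2] for p,z in zip(px,[.008,.008,.038,.038])]
J=np.array([[-.085,.11],[-.085,-.11],[.085,-.11],[.065,.11]]);W=np.array(W)
Jc,Wc=J-J.mean(0),W-W.mean(0)
th=np.arctan2((Jc[:,0]*Wc[:,1]-Jc[:,1]*Wc[:,0]).sum(),(Jc*Wc).sum())
Rm=np.array([[np.cos(th),-np.sin(th)],[np.sin(th),np.cos(th)]]);t=W.mean(0)-Rm@J.mean(0)
print('jig',t.round(4),th,'res',((J@Rm.T+t-W)*1e3).round(1),'home',(Rm@[.025,-.025]+t).round(4))
wl=plane(a,[q(335,324),q(428,319)],.032);print('wells rim',wl.round(4))
E
python3 m2.py
```

```text
cap [297.52173913 177.40869565] [0.66   0.0587 0.042 ] side proj top [[358.3 249.5]]
cap [291.24166667 275.7       ] [0.4619 0.0716 0.042 ] side proj top [[244.3 245.7]]
side [359.2 250.4] 83 [[0.6612 0.0553 0.042 ]]
side [241.1 244.8] 248 [[0.4561 0.0751 0.042 ]]
side [256.1 251.1] 44 [[0.4839 0.0522 0.042 ]]
jig [ 0.5779 -0.139 ] 0.10370952891062532 res [[-1.   1.8]
 [-0.3 -1.2]
 [ 0.9  0.3]
 [ 0.4 -0.9]] home [ 0.6053 -0.1613]
wells rim [[ 0.5782 -0.0818  0.032 ]
 [ 0.5815 -0.145   0.032 ]]
```

```bash
python3 -m crank '{"travel":[[0.2,-0.15,-0.15],[0.4,-0.3,-0.2],[0.6,-0.45,-0.2],[0.8,-0.6,-0.2],[0.86,-0.65,-0.2]],"twist":[[0,0,0],[0,0,0],[0,0,0],[0,0,0],[0,0,0]]}' 0.65 40 && python3 -m crank '{"travel":[[0.2,-0.15,0],[0.4,-0.3,0],[0.6,-0.45,0],[0.8,-0.6,0],[0.86,-0.65,0],[0.86,-0.65,0],[0.86,-0.65,0],[0.86,-0.65,0],[0.86,-0.65,0]],"twist":[[0,0,-0.05],[0,0,-0.1],[0,0,-0.15],[0,0,-0.2],[0,0,-0.25],[0,0,-0.3],[0,0,-0.36],[0,0,-0.42],[0,0,-0.424]]}'
python3 - <<'E'
from h import *
s=status.state();p=s['eef_pos'];print(s['width'],tool(np.array([.6605,.058,.15])-p).round(3))
w,x,y,z=s['ee_rot'];print(R.from_quat([x,y,z,w]).as_matrix().round(3))
E
```

```text
time_s: 0.92
eef_pos: [0.3414, -0.3777, 0.2817]
ee_rot: [0.0, 0.989, 0.148, 0.0]
contact_force: [0.3, -0.5, 0.8]
width: 0.0556
grip_force: 0.0
time_s: 2.05
eef_pos: [0.4986, -0.1621, 0.2813]
ee_rot: [0.0, 0.687, 0.726, -0.0]
contact_force: [-0.8, 0.0, 0.5]
width: 0.0554
grip_force: 0.0
0.05536471856029562 [0.843 0.695 0.525]
[[-0.056  0.998 -0.   ]
 [ 0.998  0.056 -0.   ]
 [-0.    -0.    -1.   ]]
```

```bash
python3 -m crank '{"travel":[[0.2,0.165,0.05],[0.4,0.33,0.15],[0.6,0.5,0.3],[0.75,0.62,0.45],[0.843,0.695,0.62],[0.843,0.695,0.725],[0.843,0.695,0.725]],"twist":[[0,0,0],[0,0,0],[0,0,0],[0,0,0],[0,0,0],[0,0,0],[0,0,0]]}'
python3 - <<'E'
from h import *
a=cap('top');b=cap('side');p=status.state()['eef_pos'];print(p,proj(b,p),proj(a,p))
c=np.hstack([cv2.resize(i['frame'][v-50:v+50,u-65:u+65],(390,300),interpolation=2) for i,u,v in((a,300,180),(b,359,235))])
cv2.imwrite('pics/c1.png',c)
E
```

```text
time_s: 2.92
eef_pos: [0.6592, 0.0586, 0.0974]
ee_rot: [-0.002, 0.688, 0.726, -0.002]
contact_force: [0.7, -0.6, -0.1]
width: 0.0553
grip_force: 0.0
[0.66057158 0.0576245  0.1010226 ] [[360.43069815 218.99572108]] [[297.96118145 172.53988444]]
```

View pics/c1.png

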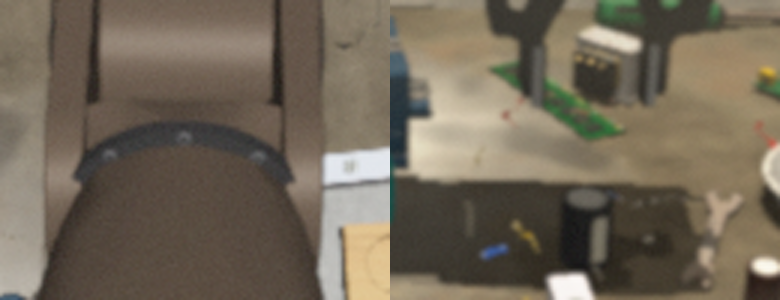

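The fingers straddle the cap: side crop fingers at x=535 and 655, cap at 588. I descend and grip.

```bash
python3 -m crank '{"travel":[[0,0,0.1],[0,0,0.2],[0,0,0.28],[0,0,0.32],[0,0,0.32]],"twist":[[0,0,0],[0,0,0],[0,0,0],[0,0,0],[0,0,0]]}' && python3 -m crank '{"travel":[[0,0,0],[0,0,0],[0,0,0],[0,0,0],[0,0,0],[0,0,0]],"twist":[[0,0,0],[0,0,0],[0,0,0],[0,0,0],[0,0,0],[0,0,0]]}' 0.15 40
python3 - <<'E'
from h import *
p=status.state()['eef_pos'];print(tool(np.array([.579,-.081,p[2]])-p).round(3))
E
```

```text
time_s: 3.65
eef_pos: [0.6604, 0.0578, 0.0201]
ee_rot: [-0.0, 0.687, 0.726, -0.0]
contact_force: [-0.3, 0.7, -0.1]
width: 0.0555
grip_force: 0.0
time_s: 4.4
eef_pos: [0.6608, 0.058, 0.0211]
ee_rot: [0.001, 0.687, 0.727, 0.0]
contact_force: [-1.1, -0.8, 6.2]
width: 0.0284
grip_force: 39.5
[-0.537 -0.358 -0.   ]
```

```bash
python3 -m crank '{"travel":[[0,0,-0.1],[0,0,-0.22],[-0.1,-0.08,-0.3],[-0.25,-0.17,-0.3],[-0.4,-0.27,-0.3],[-0.5,-0.34,-0.3],[-0.537,-0.358,-0.3],[-0.537,-0.358,-0.3]],"twist":[[0,0,0],[0,0,0],[0,0,0],[0,0,0],[0,0,0],[0,0,0],[0,0,0],[0,0,0]]}'
python3 - <<'E'
from h import *
b=cap('side');p=status.state()['eef_pos'];print(p,proj(b,p),proj(b,[[.579,-.081,.013],[.579,-.081,.032]]))
cv2.imwrite('pics/c2.png',cv2.resize(b['frame'][210:370,230:400],None,fx=3.5,fy=3.5,interpolation=2))
E
```

```text
time_s: 5.4
eef_pos: [0.5788, -0.0812, 0.0953]
ee_rot: [0.0, 0.687, 0.726, 0.0]
contact_force: [-0.4, 0.5, -0.4]
width: 0.0283
grip_force: 39.7
[ 0.57898314 -0.08068705  0.09516751] [[313.45069822 262.89249388]] [[312.77680985 309.48656788]
 [312.93027842 299.11201572]]
```

View pics/c2.png

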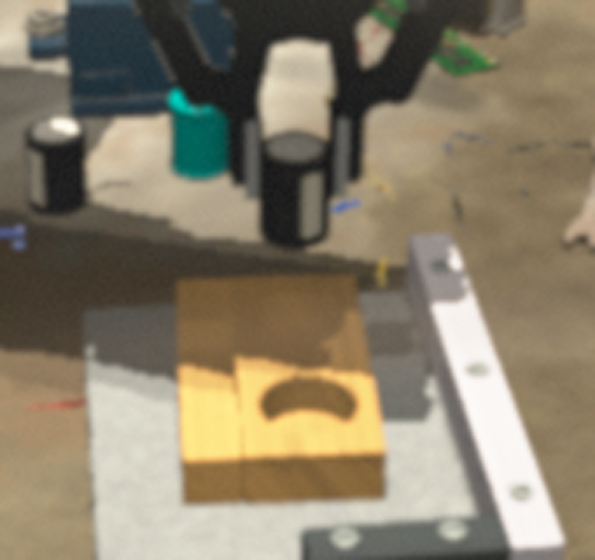

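Cap held upright at crop (296,190), and the left well is right below it at about (297,315). I lower it.

```bash
python3 -m crank '{"travel":[[0,0.004,0.08],[0,0.004,0.15],[0,0.004,0.2],[0,0.004,0.23],[0,0.004,0.242],[0,0.004,0.242]],"twist":[[0,0,0],[0,0,0],[0,0,0],[0,0,0],[0,0,0],[0,0,0]]}'
```

```text
time_s: 6.2
eef_pos: [0.5796, -0.081, 0.0347]
ee_rot: [0.0, 0.687, 0.727, 0.0]
contact_force: [-0.1, -0.2, -1.1]
width: 0.0287
grip_force: 39.7
```

```bash
python3 -m crank '{"travel":[[0,0,0],[0,0,0],[0,0,0],[0,0,0]],"twist":[[0,0,0],[0,0,0],[0,0,0],[0,0,0]]}' 0.6 && python3 -m crank '{"travel":[[0,0,-0.1],[0,0,-0.2],[0,0,-0.3],[0,0,-0.3]],"twist":[[0,0,0],[0,0,0],[0,0,0],[0,0,0]]}'
python3 - <<'E'
from h import *
p=status.state()['eef_pos'];print(tool(np.array([.462,.072,.021])-p).round(3))
E
```

```text
time_s: 6.7
eef_pos: [0.5795, -0.081, 0.0346]
ee_rot: [0.0, 0.687, 0.727, -0.0]
contact_force: [0.2, 0.6, 0.2]
width: 0.0513
grip_force: 0.0
time_s: 7.2
eef_pos: [0.5802, -0.0811, 0.1112]
ee_rot: [0.001, 0.687, 0.727, 0.001]
contact_force: [0.3, 0.6, -0.2]
width: 0.0511
grip_force: 0.0
[ 0.638 -0.439  0.359]
```

```bash
python3 -m crank '{"travel":[[0.2,-0.13,0],[0.4,-0.27,0],[0.55,-0.38,0],[0.638,-0.44,0.05],[0.638,-0.44,0.15],[0.638,-0.44,0.25],[0.638,-0.44,0.33],[0.638,-0.44,0.36],[0.638,-0.44,0.36]],"twist":[[0,0,0],[0,0,0],[0,0,0],[0,0,0],[0,0,0],[0,0,0],[0,0,0],[0,0,0],[0,0,0]]}' 0.7 && python3 -m crank '{"travel":[[0,0,0],[0,0,0],[0,0,0],[0,0,0],[0,0,0],[0,0,0]],"twist":[[0,0,0],[0,0,0],[0,0,0],[0,0,0],[0,0,0],[0,0,0]]}' 0.15 40 && python3 -m crank '{"travel":[[0,0,-0.1],[0,0,-0.22],[0,0,-0.32],[0,0,-0.32]],"twist":[[0,0,0],[0,0,0],[0,0,0],[0,0,0]]}'
python3 - <<'E'
from h import *
p=status.state()['eef_pos'];print(p,tool(np.array([.5825,-.1435,p[2]])-p).round(3))
b=cap('side');a=cap('top')
u,v=proj(b,p)[0].astype(int)
cv2.imwrite('pics/c3.png',np.hstack([cv2.resize(b['frame'][v-40:v+60,u-50:u+50],(390,390),interpolation=2),cv2.resize(a['frame'][170:270,330:430],(390,390),interpolation=2)]))
E
```

```text
time_s: 8.32
eef_pos: [0.4604, 0.0721, 0.0191]
ee_rot: [-0.0, 0.687, 0.727, -0.0]
contact_force: [0.0, 0.4, 0.2]
width: 0.0599
grip_force: 0.0
time_s: 9.07
eef_pos: [0.461, 0.0721, 0.0203]
ee_rot: [0.001, 0.687, 0.727, 0.0]
contact_force: [0.0, 0.1, 6.4]
width: 0.0284
grip_force: 39.2
time_s: 9.57
eef_pos: [0.4614, 0.0721, 0.1012]
ee_rot: [0.001, 0.687, 0.727, 0.001]
contact_force: [0.9, -0.2, 0.2]
width: 0.0284
grip_force: 39.6
[0.46143145 0.07213879 0.1011651 ] [-0.888  0.435  0.002]
```

View pics/c3.png

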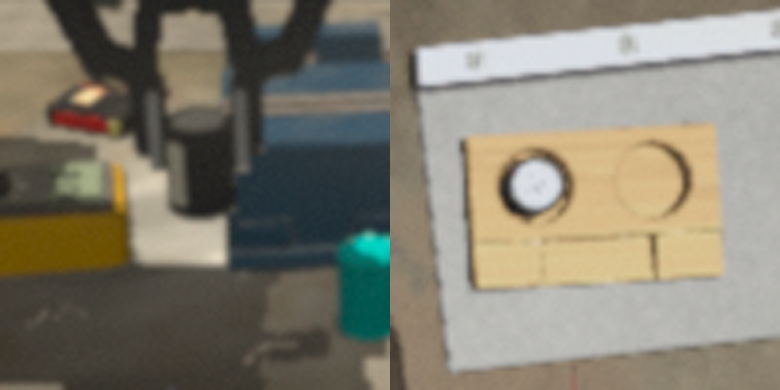

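Cap A stands in the left well (crop (535,184)) and cap B is held upright (crop (200,160)). The right well is at crop (652,180). I carry cap B there.

```bash
python3 -m crank '{"travel":[[-0.18,0.09,-0.04],[-0.36,0.18,-0.04],[-0.54,0.27,-0.04],[-0.7,0.35,-0.04],[-0.84,0.41,-0.04],[-0.888,0.435,0],[-0.888,0.435,0],[-0.888,0.435,0]],"twist":[[0,0,0],[0,0,0],[0,0,0],[0,0,0],[0,0,0],[0,0,0],[0,0,0],[0,0,0]]}' && python3 -m crank '{"travel":[[0,0,0.09],[0,0,0.17],[0,0,0.22],[0,0,0.25],[0,0,0.265],[0,0,0.265]],"twist":[[0,0,0],[0,0,0],[0,0,0],[0,0,0],[0,0,0],[0,0,0]]}'
```

```text
time_s: 10.68
eef_pos: [0.581, -0.1422, 0.099]
ee_rot: [-0.001, 0.687, 0.727, -0.0]
contact_force: [-1.6, 0.2, -0.0]
width: 0.0285
grip_force: 39.6
time_s: 11.42
eef_pos: [0.5819, -0.1435, 0.0337]
ee_rot: [0.0, 0.687, 0.727, 0.0]
contact_force: [0.5, -0.1, -0.7]
width: 0.0293
grip_force: 39.7
```

```bash
python3 -m crank '{"travel":[[0,0,0],[0,0,0],[0,0,0],[0,0,0]],"twist":[[0,0,0],[0,0,0],[0,0,0],[0,0,0]]}' 0.6 && python3 -m crank '{"travel":[[0,0,-0.1],[0,0,-0.25],[0,-0.2,-0.35],[0,-0.4,-0.35],[0,-0.55,-0.35],[0,-0.55,-0.35]],"twist":[[0,0,0],[0,0,0],[0,0,0],[0,0,0],[0,0,-0.0155],[0,0,-0.0155]]}'
python3 - <<'E'
from h import *
a=cap('top');b=cap('side');p=status.state()['eef_pos'];print(p)
cv2.imwrite('pics/c4.png',np.hstack([cv2.resize(b['frame'][260:400,240:400],(457,400),interpolation=2),cv2.resize(a['frame'][170:290,325:460],(340,400),interpolation=2)]))
E
```

```text
time_s: 11.92
eef_pos: [0.5817, -0.1435, 0.0333]
ee_rot: [0.0, 0.687, 0.727, -0.0]
contact_force: [0.4, 0.2, -0.1]
width: 0.0516
grip_force: 0.0
time_s: 12.68
eef_pos: [0.4426, -0.1511, 0.1212]
ee_rot: [-0.0, 0.669, 0.743, -0.0]
contact_force: [0.6, 0.5, 0.4]
width: 0.0515
grip_force: 0.0
[ 0.44510683 -0.15151113  0.12114557]
```

View pics/c4.png

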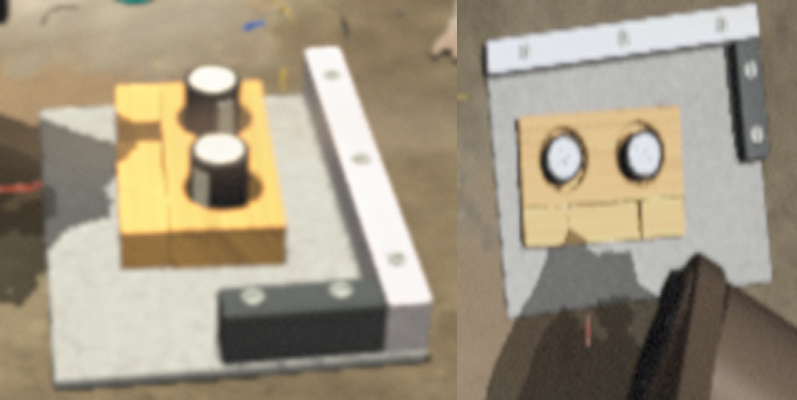

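Both caps stand in their wells. The notch is visible at right crop (604,221), which matches the model at about (.541,-.1135). I shut the fingers and enter the notch from behind.

```bash
python3 - <<'E'
from h import *
a=cap('top');print(plane(a,[[383.4,236.3]],.018))
p=np.array([.5336,-.124,.022]);print(tool(p-status.state()['eef_pos']).round(3))
h=np.array([.6053,-.1613]);th=.104;Rm=np.array([[np.cos(th),-np.sin(th)],[np.sin(th),np.cos(th)]])
print('TCP at home pose, y=-15.5 touch', Rm@[-.0305,-.019]+h)
E
```

```text
[[ 0.5415574  -0.11746021  0.018     ]]
[0.073 0.362 0.396]
TCP at home pose, y=-15.5 touch [ 0.57693724 -0.18336363]
```

```bash
python3 -m crank '{"travel":[[0.03,0.15,0.05],[0.066,0.28,0.1],[0.066,0.35,0.17],[0.066,0.362,0.25],[0.066,0.362,0.3],[0.066,0.362,0.34],[0.066,0.362,0.375],[0.066,0.362,0.39],[0.066,0.362,0.39]],"twist":[[0,0,0],[0,0,0],[0,0,0],[0,0,0],[0,0,0],[0,0,0],[0,0,0],[0,0,0],[0,0,0]]}' 0 60
python3 - <<'E'
from h import *
b=cap('side')
cv2.imwrite('pics/c5.png',cv2.resize(b['frame'][250:400,230:400],None,fx=3.5,fy=3.5,interpolation=2));print(status.state()['eef_pos'])
E
```

```text
time_s: 13.95
eef_pos: [0.5327, -0.1254, 0.0233]
ee_rot: [0.0, 0.669, 0.743, -0.0]
contact_force: [-0.4, -0.4, 0.7]
width: 0.0001
grip_force: 0.0
[ 0.53281293 -0.12539943  0.02353935]
```

View pics/c5.png

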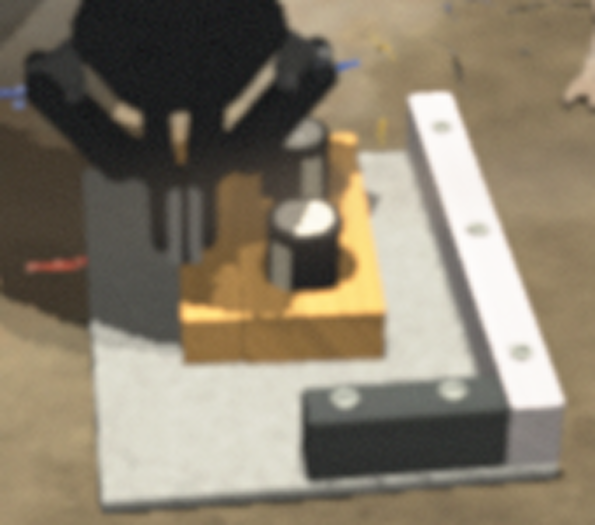

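```bash
python3 -m crank '{"travel":[[0,0.015,0.01],[0,0.03,0.01],[0,0.045,0.01],[0,0.06,0.01],[0,0.075,0.01],[0,0.09,0.01],[0,0.1,0.01],[0,0.11,0.01],[0,0.12,0.01],[0,0.12,0.01]],"twist":[[0,0,0],[0,0,0],[0,0,0],[0,0,0],[0,0,0],[0,0,0],[0,0,0],[0,0,0],[0,0,0],[0,0,0]]}'
```

```text
time_s: 15.25
eef_pos: [0.5628, -0.1222, 0.0208]
ee_rot: [0.0, 0.669, 0.743, 0.0]
contact_force: [-1.0, 1.1, -0.3]
width: -0.0001
grip_force: 0.1
```

```bash
python3 -m crank '{"travel":[[0,0.008,0],[0,0.016,0],[0,0.024,0],[0,0.03,0],[0,0.03,0]],"twist":[[0,0,0],[0,0,0],[0,0,0],[0,0,0],[0,0,0]]}'; python3 - <<'E'
from h import *
b=cap('side');a=cap('top')
cv2.imwrite('pics/c6.png',np.hstack([cv2.resize(b['frame'][250:400,230:400],(453,400),interpolation=2),cv2.resize(a['frame'][160:280,325:460],(340,400),interpolation=2)]))
E
```

```text
time_s: 15.88
eef_pos: [0.5702, -0.1214, 0.0208]
ee_rot: [0.0, 0.669, 0.743, 0.0]
contact_force: [-0.6, -0.2, 0.4]
width: 0.0002
grip_force: 0.3
```

View pics/c6.png

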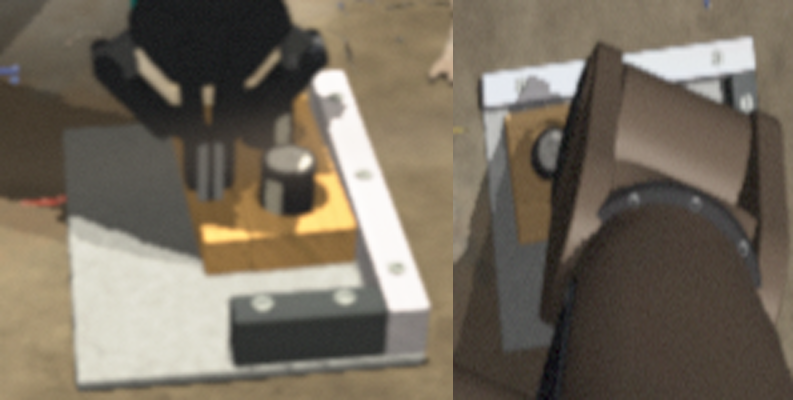

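Both caps are upright (near cap at (288,180)), and only a sliver of gap to the fence remains at (358,235). I keep going until contact.

```bash
python3 -m crank '{"travel":[[0,0.008,0],[0,0.016,0],[0,0.022,0],[0,0.022,0]],"twist":[[0,0,0],[0,0,0],[0,0,0],[0,0,0]]}'
```

```text
time_s: 16.48
eef_pos: [0.5738, -0.1207, 0.0206]
ee_rot: [-0.002, 0.669, 0.743, -0.001]
contact_force: [-10.2, -1.7, 4.6]
width: 0.0002
grip_force: 6.0
```

```bash
python3 -m crank '{"travel":[[0,-0.005,-0.003],[-0.015,-0.005,-0.003],[-0.03,-0.005,-0.003],[-0.045,-0.005,-0.003],[-0.06,-0.005,-0.003],[-0.075,-0.005,-0.003],[-0.09,-0.005,-0.003],[-0.1,-0.005,-0.003]],"twist":[[0,0,0],[0,0,0],[0,0,0],[0,0,0],[0,0,0],[0,0,0],[0,0,0],[0,0,0]]}'
```

```text
time_s: 17.48
eef_pos: [0.5765, -0.1456, 0.0214]
ee_rot: [-0.001, 0.669, 0.743, -0.0]
contact_force: [-5.5, 3.7, 2.3]
width: -0.0001
grip_force: 3.5
```

```bash
python3 -m crank '{"travel":[[-0.015,0,0],[-0.03,0,0],[-0.045,0,0],[-0.06,0,0],[-0.075,0,0],[-0.09,0,0],[-0.105,0,0],[-0.115,0,0],[-0.12,0,0],[-0.12,0,0]],"twist":[[0,0,0],[0,0,0],[0,0,0],[0,0,0],[0,0,0],[0,0,0],[0,0,0],[0,0,0],[0,0,0],[0,0,0]]}'
python3 - <<'E'
from h import *
b=cap('side');s=status.state();print(s['time_s'],s['eef_pos'],s['contact_force'])
cv2.imwrite('pics/c7.png',cv2.resize(b['frame'][250:400,230:400],None,fx=3.5,fy=3.5,interpolation=2))
E
```

```text
time_s: 18.73
eef_pos: [0.5796, -0.1755, 0.0215]
ee_rot: [-0.001, 0.669, 0.743, -0.0]
contact_force: [-5.1, 2.4, 1.8]
width: -0.0001
grip_force: 2.9
18.775 [ 0.57961539 -0.17554597  0.02145764] [-4.78768135  1.27460515  1.8150225 ]
```

View pics/c7.png

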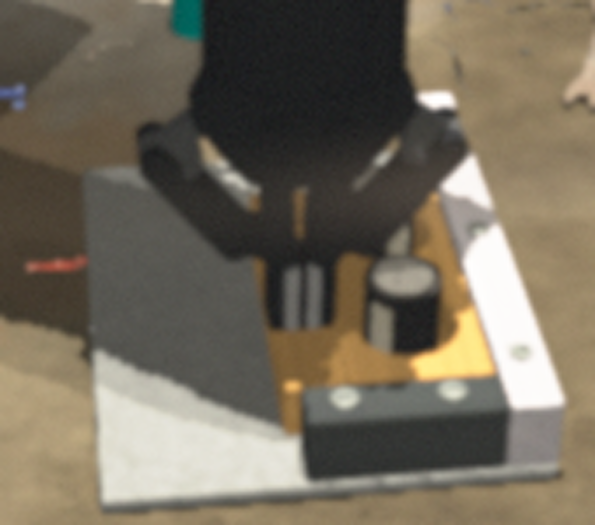

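The carrier lies along the fence, nearly at the stop block (gap hidden behind it at about (300,390)), and the caps are upright. I slide on until the stop takes the force.

```bash
python3 -m crank '{"travel":[[-0.008,0,0],[-0.016,0,0],[-0.022,0,0],[-0.028,0,0],[-0.028,0,0]],"twist":[[0,0,0],[0,0,0],[0,0,0],[0,0,0],[0,0,0]]}'
```

```text
time_s: 19.4
eef_pos: [0.5803, -0.1823, 0.0215]
ee_rot: [-0.001, 0.669, 0.743, -0.0]
contact_force: [-5.6, 3.7, 2.2]
width: 0.0004
grip_force: 3.5
```

```bash
python3 -m crank '{"travel":[[-0.006,0,0],[-0.012,0,0],[-0.016,0,0],[-0.016,0,0]],"twist":[[0,0,0],[0,0,0],[0,0,0],[0,0,0]]}'
```

```text
time_s: 19.9
eef_pos: [0.5802, -0.1826, 0.0214]
ee_rot: [-0.003, 0.669, 0.743, 0.001]
contact_force: [-2.3, 28.8, 8.9]
width: -0.0002
grip_force: 15.6
```

```bash
python3 -m crank '{"travel":[[0.006,0,0],[0.012,0.002,0.004],[0.012,0.003,0.008],[0.012,0.003,0.012],[0.012,0.003,0.012]],"twist":[[0,0,0],[0,0,0],[0,0,0],[0,0,0],[0,0,0]]}'
```

```text
time_s: 20.52
eef_pos: [0.5807, -0.1824, 0.0208]
ee_rot: [-0.001, 0.669, 0.743, -0.0]
contact_force: [-16.2, 10.9, 30.0]
width: -0.0001
grip_force: 17.9
```

```bash
python3 -m crank '{"travel":[[0.001,-0.002,-0.004],[0.002,-0.002,-0.008],[0.002,-0.002,-0.008],[0.002,-0.002,-0.008]],"twist":[[0,0,0],[0,0,0],[0,0,0],[0,0,0]]}'
```

```text
time_s: 21.02
eef_pos: [0.5804, -0.1823, 0.0211]
ee_rot: [-0.001, 0.669, 0.743, -0.0]
contact_force: [-8.4, 7.0, 10.5]
width: 0.0
grip_force: 10.2
```

```bash
python3 - <<'E'
from h import *
b=cap('side');th=.104;h=np.array([.6053,-.1613]);Rm=np.array([[np.cos(th),-np.sin(th)],[np.sin(th),np.cos(th)]])
W=lambda x,y,z:[*(Rm@[x,y]+h),z]
pr=proj(b,[W(.012,-.031,.055),W(.012,.031,.055),W(-.04,-.065,.032),W(-.04,-.065,.008),W(-.035,-.065,.032)]);print(pr.round(1))
hsv=cv2.cvtColor(b['frame'],cv2.COLOR_BGR2HSV);m=cv2.inRange(hsv,(8,90,60),(30,255,255))
# left lower corner of wood
r=m[330:390,290:345];ys,xs=np.nonzero(r);k=ys>0
for v in range(340,382,3):
    x=np.nonzero(m[v,290:400])[0];print(v,(x.min()+290,x.max()+290) if len(x) else None,end=' ')
g=b['frame'][315:340,330:362].min(2);print();mm=(g>100).astype(np.uint8);n,l,s,ce=cv2.connectedComponentsWithStats(mm)
print([(ce[i]+[330,315],s[i]) for i in range(1,n) if s[i,4]>15])
E
```

```text
[[345.8 330.4]
 [338.3 304.3]
 [309.8 363.4]
 [309.6 377.7]
 [313.6 363.1]]
340 (np.int64(326), np.int64(365)) 343 (np.int64(326), np.int64(366)) 346 (np.int64(307), np.int64(368)) 349 (np.int64(307), np.int64(369)) 352 (np.int64(307), np.int64(369)) 355 (np.int64(308), np.int64(371)) 358 (np.int64(308), np.int64(356)) 361 (np.int64(309), np.int64(316)) 364 (np.int64(309), np.int64(315)) 367 (np.int64(310), np.int64(315)) 370 (np.int64(310), np.int64(316)) 373 (np.int64(311), np.int64(316)) 376 (np.int64(312), np.int64(315)) 379 None 
[(array([360.08695652, 318.17391304]), array([28,  0,  4, 10, 23], dtype=int32)), (array([344.125 , 322.4375]), array([12,  5,  5,  5, 16], dtype=int32)), (array([346.16923077, 332.01538462]), array([  8,  13,  17,   9, 130], dtype=int32))]
```

```bash
python3 -m crank '{"travel":[[0,0.001,0],[0,0.001,0],[0,0.001,0],[0,0.001,0],[0,0.001,0],[0,0.001,0]],"twist":[[0,0,0],[0,0,0],[0,0,0],[0,0,0],[0,0,0],[0,0,0]]}' && python3 -c "
from workcell import manip;print(manip.job_done())"
```

```text
time_s: 21.82
eef_pos: [0.5804, -0.1823, 0.0211]
ee_rot: [-0.001, 0.669, 0.743, -0.0]
contact_force: [-9.3, 7.0, 11.8]
width: -0.0004
grip_force: 10.3
the job is handed in; nothing more can be done
None
```

I handed the job in at about 22 s with both capacitors upright in the wells and the carrier flat in the corner against fence and stop block, the fingers still pushing about 9 N forward and 12 N down; the hand-in gave no verdict.

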